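# Open the drawer and unscrew the flux jar

## Robot

A 7-joint arm with a two-finger parallel gripper is mounted at the origin on the work surface. World frame = base frame: x ahead of the robot, y to its left, z up, the work surface at z = 0. Lengths are in mm, angles in rad, forces in N, time in s.
With the tool pointing down it reaches from about 400 to 875 mm from the base axis. Payload 4.4 kg.
Tool frame: the origin (TCP) lies at the very end of the fingers, on their centre line; the grasp point (between the pads) lies 19 mm behind it; z points along the fingers, y is the direction in which the jaws open and shut (so a half turn about z gives the same grasp; the last joint's range is limited). The gripper opens to 85 mm and grips with 20 to 120 N. Pads are 22 mm wide; open, the fingers measure 114 mm over their backs; the gripper's body (76 mm by 85 mm) begins 54 mm behind the grasp point. The pads swing forward as they close: fully open they stand 13 mm farther back than shut.
Start: joints at [-1.203, 0.628, 0.038, 1.517, -0.027, 0.996, -0.02], TCP at [273.187, 589.82, 194.913] pointing down, gripper open.
Joint ranges: [-3.06, 3.06], [-0.37, 2.12], [-1.25, 1.32], [0.18, 2.47], [-1.1, 4.24], [0.23, 1.98], [-2.94, 2.94]. Speed limits (rad/s): [2.57, 2.57, 3.14, 3.14, 3.14, 3.14, 3.14].

## Interface

Orientations are given as [roll, pitch, yaw] about the fixed x, y, z axes, in that order (R = Rz(yaw) Ry(pitch) Rx(roll)).
In Python, from cell import ctrl gives the robot as it stands.
- The arm moves only by the shell command python3 -m crank 'ROWS' [OPENING]. ROWS is JSON, a list that holds one entry, the list of rows, each a list of 6 numbers: the shift along the tool's x, y, z in units of 30 mm (1.0 is 30 mm), then the turn, a rotation vector about the tool's x, y, z in units of 6 degrees (1.0 is 6 degrees). In form: [[[tx, ty, tz, rx, ry, rz], ...]]. A call has 1 to 12 rows; each row shifts and turns the pose as measured when the row begins, along the tool's axes as they then stand; what a row does not reach is not made up. A row lasts 1/12 s, in which the tool goes at most 41.7 mm and 7.16 degrees, less where a joint would pass 70% of its speed; a pose out of reach is approached as far as the arm can. A call is refused whole if a number of a shift passes 1 or a number of a turn 1, either way. A call with a gripper value outside its range is refused whole. OPENING is the gripper command: -1 is fully open, 1 is shut, values between are in proportion, set as the call begins (- or left out, the last holds). The fingers move at their own pace and stop on an object; the grip force is fixed at half the most. Time passes only in rows, so rows that do not move let the fingers close. It gives the time, the measured TCP pose, the force and the opening at its end, in the units of the state.
- ctrl.read_state(): the state, without advancing time (a new reading comes with each control period).
- ctrl.get_image(name): name is "scene" or "top" or "wrist"; returns a dict with "color" (480x640x3 uint8, red, green, blue), "depth" (480x640 float32, mm along the optical axis (not along the pixel's ray), 0 where there is no reading), "camera_matrix" (3x3 intrinsics, pixels), "R" (3x3) and "t" (3): a world point X has camera coordinates R X + t. Camera axes: x right, y down, z forward; pixel columns grow to the right and rows downward; lengths in mm; the calibration is good to about 2 mm. The wrist camera is an equidistant fisheye: a pixel r from the principal point sees the ray r / f radians off the axis. A picture is of the moment at which its call begins.
- ctrl.finish_job(): hands the job in, once; it reports no verdict.
Trained networks look in a picture, given as the dict that the camera call returned (one of the last four; its "shot" number tells which), for a name from the list of things; names that differ only in an ending like _2 or _b are one class to them, and where a whole thing is asked for, a point or a joint stands for the part that bears it (a point fixed in the world has none). Each returns a list of dicts, best first, with "conf" (0 to 1); they miss things now and then, are a little off and sometimes report something else, mostly with a low value. They report only what shows in the picture. A call takes as long as a camera call.
- ctrl.search_frame(query, picture): "extent" ([centre column, centre row, width, height] in pixels, round what is visible of it).
The state is a dict: "clock": time; "qpos": joint angles; "qd": joint speeds; "tau": joint torques, N m; "eef_pos": TCP position; "tool_rot": TCP orientation; "force": force on the tool from outside, world axes, zero at the start; "torque": the same for the moment, N m; "width": finger opening in mm.
Only numpy, scipy, OpenCV 4.12 (cv2) and the standard library are available. Lean on these libraries where they do the work, as an engineer would, in place of code of your own. Each camera call takes 0.05 s, during which the arm holds its last target. There are 200 camera calls.

## Task

Get the flux ready for work: pull the drawer of the low drawer unit all the way out by its handle, then unscrew the winged cap of the leaning amber jar in it anticlockwise as far as it goes. The cap is captive, so leave it on the jar, leave the drawer out, and do not disturb the other things on the bench.

Things in the scene. Friction and masses are not known exactly. Their poses are not given: they have to be found in the camera images.
- unit_front (a point): middle of the lower front edge of the low wooden drawer unit, which is fixed to the bench, 280 mm deep (its x), 320 mm wide (its y) and 150 mm high, with one grey-fronted drawer. Axes of the unit: x into it, y along its front, z up; the drawer slides out along -x
- drawer (a joint): how far the drawer is out: 0 shut, 0.18 m fully out at its stop. Slides with about 4 N of friction and stays where it is left. The grey front panel is 15 mm thick, its top edge 132 mm above the bench; the drawer's side walls reach 90 mm above the bench
- handle (a point): middle of the drawer's steel bar handle: a level round bar, 12 mm thick and 130 mm long (along the unit's y), its axis 45 mm in front of the drawer's front panel and 112 mm above the bench. Same axes as the drawer unit; moves with the drawer
- drawer_front (a point): middle of the top edge of the drawer's grey front panel, on its inner face; axes of the drawer unit; moves with the drawer. An amber flux jar, 68 mm across, is fixed in the drawer, leaning 30 degrees out of vertical towards the handle: its foot's centre is 126 mm behind this point, 35 mm to its +y and 89 mm below. The drawer's two tins and carton have no wing and are lower
- cap_grip (a point): grip point of the jar's grey round captive cap, 66 mm across, 14 mm thick, with an upright wing on top 60 mm long, 14 mm thick, 28 mm tall. The point is on the cap's axis, 22 mm above its top face, 6 mm below the wing's top, 72 mm from the jar's foot; z points out of the jar along the cap's axis, x along the wing, y through its thickness. It turns and rises with the cap
- cap (a joint): turn of the cap in rad: 0 screwed tight, 2.4 fully unscrewed at its stop. It grows anticlockwise seen from above the cap (about +z of cap_grip); the cap rises 3 mm along its axis for each rad and is captive, so it stays on the jar. About 0.12 N m of friction; it stays where it is left. At 0 the wing lies across the drawer (along the unit's y)
- bottle: white bottle, 60 mm across and 150 mm tall, standing on the bench by the mat; origin at the centre of its underside
- spool: metal solder spool, 64 mm across, 45 mm tall, standing on top of the drawer unit; origin at the centre of its underside
- meter: blue multimeter, 170 x 85 x 36 mm, lying on the bench beside the drawer unit; origin at the centre of its underside
- screwdriver: screwdriver, 190 mm long, lying on the bench on the other side of the drawer unit; origin under its middle, x along it
- mouse: black computer mouse, 110 x 60 x 36 mm, on the bench; origin at the centre of its underside
- ram: memory stick, 133 x 32 x 6 mm, lying on the bench; origin at the centre of its underside
- phone: black phone, 150 x 72 x 9 mm, lying on the bench; origin at the centre of its underside
- mainboard: green computer mainboard, 240 x 220 mm, lying on the blue mat at the robot's right; origin at the centre of its underside

How it is judged:
By the outcome, as a careful person would: the job done as asked, in the order asked, and still so for the second after the job is handed in, with the robot touching nothing.
It also fails if it takes over 54 s, if anything falls off the work surface, if the arm or the gripper's body presses on something with over 40 N, if the wrist force passes 120 N, or if a joint passes its speed limit or range.

## Working session

There is one attempt and no reset: what is moved stays moved. The work goes in short steps, Python scripts to look and compute and a shell command to move; the robot and the scene stay as the last step left them, time stands still between calls to the robot, and variables do not carry over. Pictures are saved under pics/ and viewed, about 8 in all and at most 12, crops included, and the job is handed in when it is done.

```bash
mkdir -p pics; ls; python3 - <<'E'
from cell import ctrl
import cv2,numpy as np
s=ctrl.read_state();print({k:np.round(v,3).tolist() for k,v in s.items()})
ims=[]
for n in("scene","top"):
    p=ctrl.get_image(n);np.savez('pics/'+n+'0.npz',**{k:v for k,v in p.items()})
    print(n,p['camera_matrix'].tolist(),np.round(p['R'],4).tolist(),np.round(p['t'],1).tolist())
    for q in("handle","drawer","cap_grip","unit_front","bottle","spool"):
        print(q,[(np.round(d['extent']).tolist(),round(d['conf'],2)) for d in ctrl.search_frame(q,p)][:2])
    cv2.imwrite(f'pics/{n}0.png',p['color'][:,:,::-1])
E
```

```text
pics
{'clock': 0.0, 'qpos': [-1.203, 0.629, 0.038, 1.518, -0.027, 0.996, -0.02], 'qd': [-0.001, 0.0, -0.001, 0.0, 0.001, -0.001, 0.001], 'tau': [-0.0, -56.341, 1.226, -19.345, 0.011, 0.01, -0.0], 'eef_pos': [272.902, 589.164, 193.981], 'tool_rot': [-3.14, 0.0, 2.708], 'force': [-0.236, -0.083, 0.051], 'torque': [0.025, 0.001, -0.022], 'width': 85.552}
scene [[473.32258013126676, 0.0, 313.6447514325517], [0.0, 473.32258013126676, 244.13687325818566], [0.0, 0.0, 1.0]] [[0.4039, 0.9146, 0.0216], [0.6511, -0.2708, -0.709], [-0.6426, 0.3004, -0.7048]] [-93.9, -312.6, 1663.9]
handle []
drawer [([385.0, 262.0, 124.0, 56.0], 0.63)]
cap_grip []
unit_front [([416.0, 320.0, 184.0, 168.0], 0.62)]
bottle [([234.0, 305.0, 26.0, 56.0], 0.97)]
spool [([440.0, 262.0, 31.0, 33.0], 0.6)]
top [[470.8806831156175, 0.0, 329.8018197288877], [0.0, 470.8806831156175, 236.10307239119604], [0.0, 0.0, 1.0]] [[-0.0205, -0.9998, -0.007], [-0.9909, 0.0212, -0.1328], [0.1329, 0.0042, -0.9911]] [-110.6, 530.4, 1280.7]
handle [([280.0, 193.0, 118.0, 45.0], 0.93), ([168.0, 260.0, 26.0, 41.0], 0.57)]
drawer [([280.0, 194.0, 116.0, 46.0], 0.69), ([401.0, 311.0, 24.0, 39.0], 0.55)]
cap_grip []
unit_front [([287.0, 141.0, 134.0, 154.0], 0.7)]
bottle [([421.0, 207.0, 26.0, 29.0], 0.57)]
spool [([253.0, 142.0, 27.0, 28.0], 0.88)]
```

View pics/top0.png

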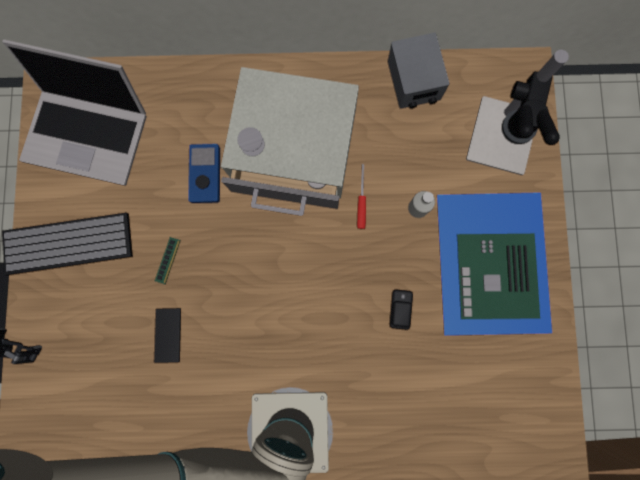

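View pics/scene0.png

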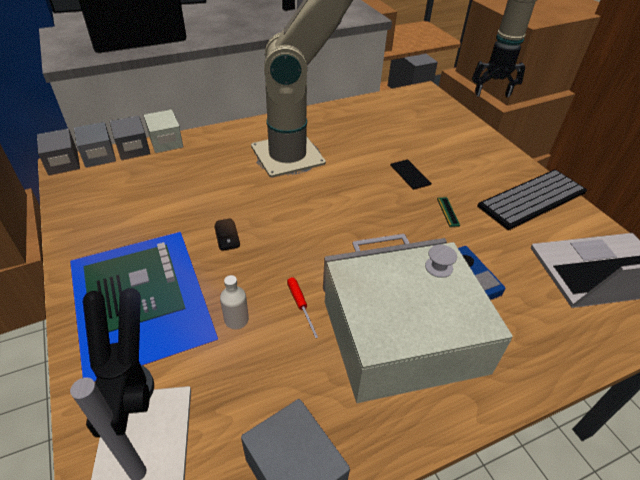

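The top view shows the unit with its top spanning about (225..358, 70..185). The drawer is slightly ajar, with its front near (280,192) and the handle bar from (252,207) to (303,213). The scene view shows the same, plus the spool on top of the unit. Next I'll get metric geometry from depth.

```bash
cat > h.py <<'E'
import numpy as np,cv2
def cloud(p):
    d=p['depth'].astype(float);K=p['camera_matrix'];v,u=np.mgrid[:480,:640]
    c=np.stack([(u-K[0,2])/K[0,0]*d,(v-K[1,2])/K[1,1]*d,d],-1)
    X=(c-p['t'])@p['R'];X[d<=0]=np.nan
    return X
E
python3 - <<'E'
import numpy as np,cv2
from h import cloud
p=dict(np.load('pics/top0.npz'));X=cloud(p)
sub=X[60:230,205:370].reshape(-1,3)
m=(abs(sub[:,2]-150)<6)
r=cv2.minAreaRect(sub[m][:,:2].astype(np.float32));print('top',np.median(sub[m][:,2]),r,cv2.boxPoints(r).round(1).tolist())
def pr(n,r0,r1,c0,c1,zl,zh):
    s=X[r0:r1,c0:c1].reshape(-1,3);s=s[(s[:,2]>zl)&(s[:,2]<zh)]
    r=cv2.minAreaRect(s[:,:2].astype(np.float32));print(n,len(s),s.mean(0).round(1),r,cv2.boxPoints(r).round(1).tolist())
pr('handle',203,217,252,304,100,125)
pr('front',178,206,222,340,120,140)
p=dict(np.load('pics/scene0.npz'));X=cloud(p)
pr('handle_s',233,252,352,409,95,130)
s=X[240:400,325:510].reshape(-1,3);m=abs(s[:,2]-150)<6;r=cv2.minAreaRect(s[m][:,:2].astype(np.float32));print(r,cv2.boxPoints(r).round(1).tolist())
E
```

```text
top 149.30517315887232 ((809.3055419921875, -22.631362915039062), (320.80059814453125, 282.4591979980469), 79.4298324584961) [[641.0, -154.39999389648438], [918.7000122070312, -206.1999969482422], [977.5999755859375, 109.0999984741211], [699.9000244140625, 161.0]]
handle 272 [592.    8.7 115.9] ((592.3430786132812, 14.886581420898438), (135.42674255371094, 32.13785171508789), 88.7526626586914) [[574.7999877929688, -52.5], [606.9000244140625, -53.20000076293945], [609.9000244140625, 82.19999694824219], [577.7999877929688, 82.9000015258789]]
front 755 [642.    5.  130.4] ((635.61962890625, 5.965911865234375), (308.9112548828125, 70.18871307373047), 87.72835540771484) [[594.4000244140625, -147.0], [664.5999755859375, -149.8000030517578], [676.7999877929688, 158.89999389648438], [606.7000122070312, 161.6999969482422]]
handle_s 335 [604.6  16.4 117.9] ((620.8312377929688, 13.047626495361328), (140.90614318847656, 66.1288833618164), 80.39464569091797) [[576.5, -50.900001525878906], [641.7000122070312, -61.900001525878906], [665.2000122070312, 77.0], [600.0, 88.0]]
((811.13720703125, -21.282745361328125), (322.8168640136719, 283.4315185546875), 79.20284271240234) [[641.7000122070312, -153.3000030517578], [920.0999755859375, -206.39999389648438], [980.5999755859375, 110.69999694824219], [702.2000122070312, 163.8000030517578]]
```

Estimated unit: front midpoint about (671,4), yaw about -10.6°. The handle is about 79 mm out, at roughly (593,18,112). I'll travel above it first.

```bash
python3 -m crank '[[[-0.8,-0.58,0,0,0,0],[-0.8,-0.58,0,0,0,0],[-0.8,-0.58,0,0,0,0],[-0.8,-0.58,0,0,0,0],[-0.8,-0.58,0,0,0,0],[-0.8,-0.58,0,0,0,0],[-0.8,-0.58,0,0,0,0],[-0.8,-0.58,0,0,0,0],[-0.8,-0.58,0,0,0,0],[-0.8,-0.58,0,0,0,0],[-0.8,-0.58,0,0,0,0],[-0.8,-0.58,0,0,0,0]]]' -1
python3 -m crank '[[[-0.8,-0.58,0,0,0,0],[-0.8,-0.58,0,0,0,0],[-0.8,-0.58,0,0,0,0],[-0.8,-0.58,0,0,0,0],[-0.8,-0.58,0,0,0,0],[-0.8,-0.58,0,0,0,0],[-0.8,-0.58,0,0,0,0],[-0.8,-0.58,0,0,0,0],[0,0,0,0,0,1],[0,0,0,0,0,1],[0,0,0,0,0,1],[0,0,0,0,0,1]]]'
```

```text
clock: 1.7
eef_pos: [449.4, 277.0, 193.4]
tool_rot: [3.133, -0.004, 2.725]
force: [0.5, 0.5, 0.8]
width: 85.5
clock: 2.7
eef_pos: [579.2, 47.8, 193.8]
tool_rot: [3.132, 0.001, 2.273]
force: [0.5, 0.0, 0.1]
width: 85.6
```

```bash
python3 -m crank '[[[0,0,0,0,0,1],[0,0,0,0,0,1],[0,0,0,0,0,1],[0,0,0,0,0,1],[0,0,0,0,0,1],[0,0,0,0,0,1],[0,0,0,0,0,1],[0,0,0,0,0,1],[0,0,0,0,0,0.4],[0,0,0,0,0,0]]]' -0.1
cat >> h.py <<'E'
def fish(p,u,v,z=None,depth=None):
    K=p['camera_matrix'];a=np.array([(u-K[0,2])/K[0,0],(v-K[1,2])/K[1,1]]);r=np.hypot(*a)
    k=np.array([*(a/max(r,1e-9)*np.sin(r)),np.cos(r)]);R=np.asarray(p['R']);d=R.T@k;o=-R.T@np.asarray(p['t'])
    return o+d*(z-o[2])/d[2] if z is not None else o+d*depth/k[2]
E
python3 - <<'E'
from cell import ctrl
import cv2,numpy as np
from h import fish
p=ctrl.get_image("wrist");cv2.imwrite('pics/w1.png',p['color'][:,:,::-1]);np.savez('pics/w1.npz',**p)
for q in("handle","drawer_front","cap_grip"):
    print(q,[(np.round(d['extent']).tolist(),round(d['conf'],2)) for d in ctrl.search_frame(q,p)][:2])
print(p['camera_matrix'].round(1).tolist(),np.round(p['R'],3).tolist())
s=ctrl.read_state();print(s['eef_pos'],s['tool_rot'],s['qpos'],s['width'])
E
```

```text
clock: 3.53
eef_pos: [580.2, 47.7, 195.0]
tool_rot: [3.133, -0.009, 1.343]
force: [0.3, 0.6, 0.6]
width: 47.4
handle [([401.0, 207.0, 128.0, 310.0], 0.9), ([580.0, 169.0, 106.0, 99.0], 0.64)]
drawer_front [([399.0, 207.0, 131.0, 307.0], 0.83)]
cap_grip []
[[371.6, 0.0, 319.8], [0.0, 371.6, 245.7], [0.0, 0.0, 1.0]] [[0.974, -0.227, 0.009], [-0.218, -0.927, 0.306], [-0.061, -0.3, -0.952]]
[580.22764986  47.51163386 195.02351528] [ 3.13272869 -0.00906757  1.34555333] [-0.40806113  0.55792706  0.4410555   1.7329361  -0.29974209  0.90597483
 -0.06657791] 47.209550748101805
```

View pics/w1.png

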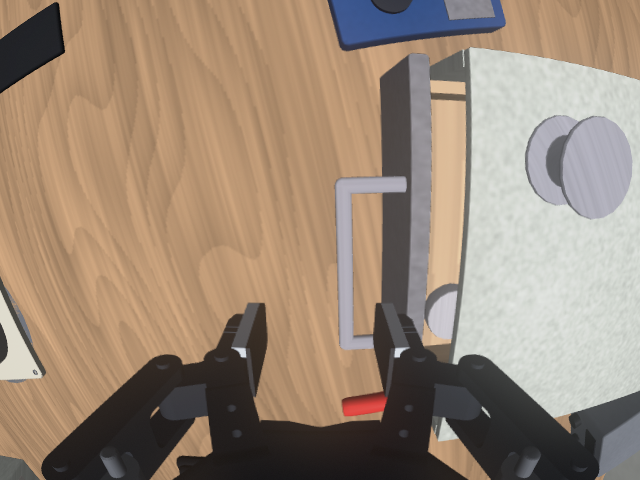

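The wrist view shows the bar from (342,185) to (347,343), and the panel's top from (419,57) to about (417,325). I'll convert these to world coordinates.

```bash
python3 - <<'E'
import numpy as np
from h import fish
p=dict(np.load('pics/w1.npz'))
a=fish(p,343,185,112);b=fish(p,347,342,112);print('bar',a,b,(a+b)/2,np.degrees(np.arctan2(*(a-b)[1::-1])))
for u,v,z in((430,60,132),(428,325,132),(411,55,132),(470,52,150),(458,335,150)): print(u,v,fish(p,u,v,z).round(1))
print(p['depth'][260,344])
print(fish(p,344,260,depth=p['depth'][260,344]))
E
```

```text
bar [605.45533806  82.03856306 112.        ] [582.06469927 -45.4581034  112.        ] [593.76001866  18.29022983 112.        ] 79.60407724248947
430 60 [679.8 156.1 132. ]
428 325 [647.3 -34.  132. ]
411 55 [667.7 161.3 132. ]
470 52 [701.7 155.9 150. ]
458 335 [665.7 -37.8 150. ]
273.16025
[594.30995843  28.53210322 117.57090322]
```

```bash
python3 -m crank '[[[-0.44,0.31,0,0,0,-0.2],[-0.44,0.31,0,0,0,-0.2],[0,0,0,0,0,0],[0,0,0,0,0,0]]]' 0.16
```

```text
clock: 4.07
eef_pos: [592.8, 18.6, 194.9]
tool_rot: [3.133, -0.011, 1.394]
force: [-1.0, 1.0, -0.5]
width: 35.7
```

```bash
python3 -m crank '[[[0,0.02,0.7,0,0,0],[0,0.02,0.7,0,0,0],[0,0,0.7,0,0,0],[0,0,0.7,0,0,0],[0,0,0.55,0,0,0],[0,0,0,0,0,0]]]'
python3 -m crank '[[[0,0,0,0,0,0],[0,0,0,0,0,0],[0,0,0,0,0,0],[0,0,0,0,0,0],[0,0,0,0,0,0],[0,0,0,0,0,0]]]' 1
```

```text
clock: 4.57
eef_pos: [595.8, 24.9, 92.8]
tool_rot: [3.13, -0.016, 1.396]
force: [0.2, 0.5, -0.5]
width: 36.0
clock: 5.07
eef_pos: [597.5, 27.2, 96.8]
tool_rot: [3.125, -0.018, 1.397]
force: [-0.2, 0.1, 0.0]
width: 0.1
```

```bash
python3 - <<'E'
from cell import ctrl
import cv2,numpy as np
p=ctrl.get_image("wrist");np.savez('pics/w2.npz',**p)
q=ctrl.get_image("scene")
a=p['color'];b=cv2.resize(q['color'][150:350,280:480],(480,480))
cv2.imwrite('pics/w2.png',cv2.resize(np.hstack([a,b]),(800,343))[:,:,::-1])
s=ctrl.read_state();print(s['eef_pos'],s['tool_rot'],s['qpos'],s['width'],s['force'])
E
```

```text
[597.46529838  27.16192817  96.65037687] [ 3.12558122 -0.01845603  1.39738387] [-0.30345511  0.69318577  0.35328022  1.78778608 -0.37131662  0.70645633
  0.08277854] -0.06004423450396866 [-0.86637254  0.19448504 -0.30109968]
```

View pics/w2.png

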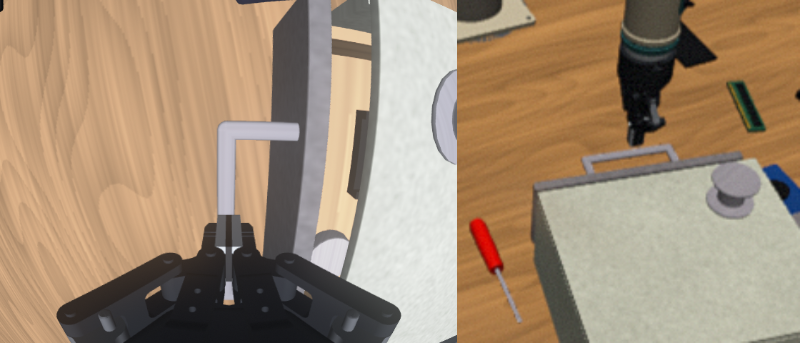

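The fingers are closed in line with the bar, but they seem to sit above or short of it. I'll check with depths.

```bash
python3 - <<'E'
from cell import ctrl
import cv2,numpy as np
from h import *
p=dict(np.load('pics/w2.npz'))
sc=640/457
for n,u,v in (('tipL',224,222),('tip',229,225),('tip',235,240),('bar',226,190),('bar',226,208),('panel',318,100),('panel',310,200),('unit',390,100),('wood',100,100)):
    U,V=int(u*sc),int(v*sc);d=p['depth'][V,U];print(n,U,V,d,fish(p,U,V,depth=d).round(1))
q=ctrl.get_image("scene");X=cloud(q)
R,t,K=q['R'],q['t'],q['camera_matrix']
for P in((597,27,96.6),(597,27,116),(594,18,112)):
    c=R@np.array(P)+t;print(P,(K@c/c[2])[:2].round(1))
cv2.imwrite('pics/s2.png',cv2.resize(q['color'][190:270,340:450],(770,560),interpolation=cv2.INTER_CUBIC)[:,:,::-1])
for r in range(218,250,3): print(r,[tuple(X[r,c].round().astype(int)) if np.isfinite(X[r,c,0]) else None for c in (384,387,390)])
E
```

```text
tipL 313 310 145.26544 [595.2  36.9 145.6]
tip 320 315 141.83662 [597.9  36.2 149.3]
tip 329 336 127.407196 [600.7  35.4 164.6]
bar 316 266 169.42311 [598.   44.8 117.8]
bar 316 291 173.52727 [595.8  32.3 117.4]
panel 445 140 139.9134 [659.3  93.2 131.4]
panel 434 280 157.08812 [648.5  34.  132.1]
unit 546 140 122.82645 [697.2  90.4 148.7]
wood 140 140 261.16245 [4.728e+02 1.289e+02 4.000e-01]
(597, 27, 96.6) [381.1 244.3]
(597, 27, 116) [382.1 238.9]
(594, 18, 112) [378.2 240.2]
218 [(np.int64(610), np.int64(12), np.int64(203)), (np.int64(614), np.int64(18), np.int64(204)), (np.int64(614), np.int64(27), np.int64(201))]
221 [(np.int64(608), np.int64(15), np.int64(191)), (np.int64(608), np.int64(24), np.int64(187)), (np.int64(646), np.int64(5), np.int64(226))]
224 [(np.int64(618), np.int64(10), np.int64(191)), (np.int64(631), np.int64(9), np.int64(202)), (np.int64(650), np.int64(3), np.int64(220))]
227 [(np.int64(621), np.int64(9), np.int64(184)), (np.int64(635), np.int64(7), np.int64(197)), (np.int64(627), np.int64(22), np.int64(185))]
230 [(np.int64(608), np.int64(20), np.int64(159)
[... 242 characters left out ...]
np.int64(493), np.int64(108), np.int64(4)), (np.int64(492), np.int64(120), np.int64(-2)), (np.int64(598), np.int64(49), np.int64(119))]
239 [(np.int64(601), np.int64(30), np.int64(118)), (np.int64(602), np.int64(38), np.int64(116)), (np.int64(606), np.int64(45), np.int64(117))]
242 [(np.int64(515), np.int64(96), np.int64(4)), (np.int64(514), np.int64(107), np.int64(-1)), (np.int64(518), np.int64(115), np.int64(0))]
245 [(np.int64(522), np.int64(92), np.int64(0)), (np.int64(526), np.int64(100), np.int64(1)), (np.int64(528), np.int64(109), np.int64(-1))]
248 [(np.int64(641), np.int64(5), np.int64(133)), (np.int64(643), np.int64(13), np.int64(131)), (np.int64(646), np.int64(19), np.int64(132))]
```

View pics/s2.png

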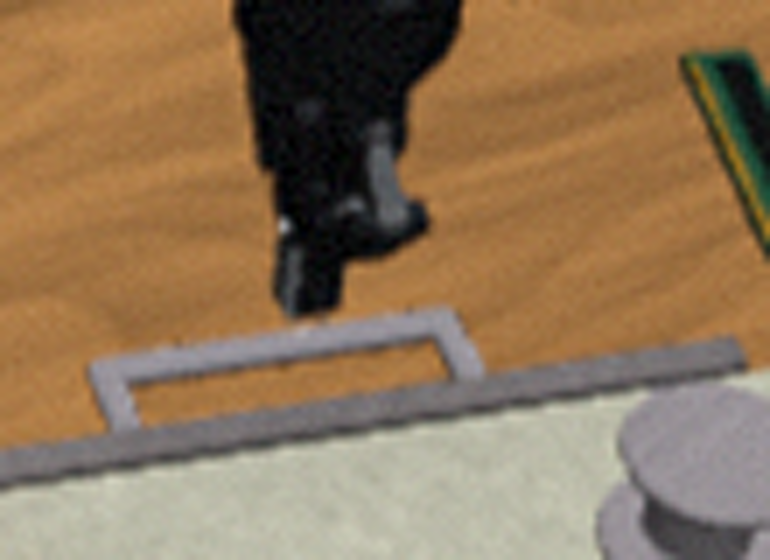

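Both cameras put the fingertips at z≈145–150, about 50 mm above the reported 96.6. I'll compare the wrist camera's pose with the reported TCP pose.

```bash
python3 - <<'E'
from cell import ctrl
import numpy as np
from scipy.spatial.transform import Rotation as Ro
W1=dict(np.load('pics/w1.npz'));W2=dict(np.load('pics/w2.npz'))
for p,e,r in((W1,[580.23,47.51,195.02],[3.13273,-.00907,1.34555]),(W2,[597.47,27.16,96.65],[3.12558,-.01846,1.39738])):
    c=-p['R'].T@p['t'];T=Ro.from_euler('xyz',r).as_matrix()
    print('cam',c.round(1),'cam in tool',(T.T@(c-e)).round(1),'rel rot',Ro.from_matrix(T.T@p['R'].T).as_euler('xyz',degrees=True).round(2))
p=ctrl.get_image('wrist');s=ctrl.read_state();c=-p['R'].T@p['t'];T=Ro.from_euler('xyz',s['tool_rot']).as_matrix()
print(s['clock'],c,s['eef_pos'],(T.T@(c-s['eef_pos'])).round(1),s['force'],s['tau'].round(2),s['qpos'].round(4))
print([k for k in p],s.keys())
E
```

```text
cam [596.  124.4 374.2] cam in tool [  80.1   -0.2 -178.5] rel rot [-18.36  -0.    90.18]
cam [607.5 103.2 276.8] cam in tool [  80.    -0.4 -178.7] rel rot [-1.834e+01  1.000e-02  9.005e+01]
5.2667 [607.38219509 103.12724077 276.35265591] [597.09377657  27.12102613  96.2180506 ] [  79.9   -0.3 -178.7] [0.08077466 0.09695802 1.18091558] [-2.000e-02 -5.327e+01  5.700e+00 -1.450e+01 -5.000e-02 -7.000e-02
 -0.000e+00] [-0.3033  0.6938  0.3531  1.7881 -0.3713  0.7065  0.0828]
['color', 'depth', 'camera_matrix', 'R', 't', 'shot'] dict_keys(['clock', 'qpos', 'qd', 'tau', 'eef_pos', 'tool_rot', 'force', 'torque', 'width'])
```

```bash
python3 - <<'E'
import numpy as np
from scipy.spatial.transform import Rotation as Ro
from h import fish
for f,e,r in(('w1',[580.23,47.51,195.02],[3.13273,-.00907,1.34555]),('w2',[597.47,27.16,96.65],[3.12558,-.01846,1.39738])):
    p=dict(np.load(f'pics/{f}.npz'));T=Ro.from_euler('xyz',r).as_matrix()
    print(f)
    for V in range(296,400,8):
        L=[]
        for U in (240,250,258,264,300,312,320,328,380,390,400):
            d=p['depth'][V,U];
            q=T.T@(fish(p,U,V,depth=d)-e) if d>0 else np.zeros(3)
            L.append('%d,%d,%d'%tuple(q))
        print(V,' | '.join(L))
E
```

```text
w1
296 -102,-90,193 | -103,-79,193 | -102,-70,193 | -102,-63,194 | -102,-22,193 | -102,-9,194 | -102,0,194 | -103,8,195 | -104,67,195 | -72,64,130 | -51,64,88
304 -114,-92,195 | 9,-29,-42 | 10,-25,-43 | 8,-24,-39 | -112,-23,194 | -112,-9,193 | -113,0,194 | -112,8,194 | 10,24,-43 | 10,28,-44 | -58,64,87
312 -124,-93,194 | 9,-28,-49 | 10,-24,-50 | 5,-23,-41 | -122,-23,193 | -123,-9,194 | -122,0,193 | -123,8,195 | 10,23,-51 | 10,26,-51 | -63,64,83
320 5,-32,-49 | 10,-26,-57 | 9,-23,-55 | 2,-23,-43 | -133,-23,194 | -134,-9,195 | -132,0,192 | -133,8,194 | 7,23,-52 | 9,26,-56 | 5,31,-49
328 9,-29,-62 | 10,-25,-63 | 7,-23,-58 | 0,-23,-44 | -143,-23,193 | -144,-10,194 | -144,0,194 | -144,8,194 | 5,22,-54 | 10,25,-63 | 9,29,-62
336 10,-28,-69 | 10,-24,-68 | 4,-23,-58 | -4,-24,-45 | -155,-24,193 | -154,-10,192 | -155,0,194 | -155,8,194 | 1,23,-54 | 9,24,-68 | 9,27,-68
344 9,-27,-73 | 9,-24,-72 | 1,-23,-60 | -6,-23,-48 | -166,-24,194 | -166,-10,194 | -167,0,194 | -165,8,192 | 0,22,-58 | 10,23,-74 | 10,26,-74
352 7,-27,-75 | 8,-24,-75 | 0,-23,-62 | -9,-23,-49 | -178,-24,193 | -177,-10,193 | -178
[... 1850 characters left out ...]
| -66,40,31 | -48,41,5 | -33,42,-16
360 12,-24,-86 | 11,-22,-84 | -119,-56,94 | -118,-50,93 | 10,-6,-83 | 10,-2,-83 | 3,0,-73 | 11,2,-84 | -72,41,30 | 11,21,-84 | 12,24,-86
368 10,-24,-88 | 10,-21,-87 | 5,-20,-81 | 6,-18,-82 | 11,-6,-88 | 9,-2,-86 | 1,0,-74 | 10,2,-87 | 5,19,-81 | 11,20,-88 | 10,24,-88
376 10,-23,-92 | 9,-21,-90 | 5,-19,-86 | 6,-17,-86 | 11,-6,-91 | 6,-2,-86 | -2,0,-74 | 6,2,-86 | 6,18,-86 | 8,20,-89 | 10,23,-92
384 9,-23,-94 | 5,-21,-89 | 6,-19,-90 | 16,-15,-102 | 11,-6,-95 | 1,-2,-83 | -6,0,-74 | 1,2,-83 | 15,15,-101 | 6,20,-91 | 8,23,-94
392 4,-24,-92 | 3,-21,-91 | 16,-16,-106 | 16,-14,-105 | 15,-5,-104 | -1,-2,-84 | -10,0,-74 | -2,2,-83 | 16,15,-105 | 4,21,-91 | 4,24,-92
```

The wrist depth in both pictures shows the pads ending at tool z≈-41, so the reported TCP lies about 41 mm beyond the real finger ends. The "bar" was simply never reached. From here I'll use an effective tip at tool z=-41 and a grasp point at about -60. I'll add a helper that computes the remaining shift and turn.

```bash
cat >> h.py <<'E'
from scipy.spatial.transform import Rotation as Ro
OFF=60.  # grasp point this far behind the reported TCP
def need(s,grasp,Rt):
    "units of shift (tool axes now) then turn to bring the real grasp point to grasp with orientation Rt"
    T=Ro.from_euler('xyz',s['tool_rot']);Rt=Ro.from_matrix(Rt)
    tcp=np.asarray(grasp)+OFF*Rt.as_matrix()[:,2]
    d=T.inv().apply(tcp-s['eef_pos'])/30;w=np.degrees((T.inv()*Rt).as_rotvec())/6
    g=np.asarray(s['eef_pos'])-OFF*T.as_matrix()[:,2]
    print('real grasp',g.round(1),'shift',d.round(2),'turn',w.round(2))
E
python3 -m crank '[[[0,0,0,0,0,0],[0,0,0,0,0,0],[0,0,0,0,0,0]]]' 0.16
python3 - <<'E'
from cell import ctrl
from h import *
a=np.radians(79.5);s=ctrl.read_state()
need(s,[594.5,22,112],np.array([[np.cos(a),np.sin(a),0],[np.sin(a),-np.cos(a),0],[0,0,-1]]).T.T)
E
```

```text
clock: 5.52
eef_pos: [597.0, 27.0, 96.2]
tool_rot: [3.127, -0.018, 1.397]
force: [0.6, -0.6, -0.3]
width: 34.7
real grasp [595.9  26.1 156.2] shift [-0.2  -0.07  1.47] turn [ 0.14 -0.17  0.09]
```

```bash
python3 -m crank '[[[-0.1,-0.07,0,0.14,-0.17,0.09],[-0.1,0,0.5,0,0,0],[0,0,0.5,0,0,0],[0,0,0.47,0,0,0],[0,0,0,0,0,0]]]'
python3 -m crank '[[[0,0,0,0,0,0],[0,0,0,0,0,0],[0,0,0,0,0,0],[0,0,0,0,0,0],[0,0,0,0,0,0]]]' 1
```

```text
clock: 5.93
eef_pos: [594.8, 21.0, 51.5]
tool_rot: [-3.141, 0.003, 1.386]
force: [-0.0, -1.1, -0.2]
width: 35.8
clock: 6.35
eef_pos: [594.4, 20.9, 51.6]
tool_rot: [-3.139, 0.005, 1.385]
force: [1.6, -0.3, -6.0]
width: 10.1
```

```bash
python3 -m crank '[[[0,-0.4,0,0,0,0],[0,-0.6,0,0,0,0],[0,-0.6,0,0,0,0],[0,-0.6,0,0,0,0],[0,-0.6,0,0,0,0]]]'
python3 -m crank '[[[0,-0.4,0,0,0,0],[0,-0.3,0,0,0,0],[0,-0.3,0,0,0,0]]]'
```

```text
clock: 6.77
eef_pos: [526.5, 33.5, 51.6]
tool_rot: [3.113, 0.006, 1.384]
force: [5.4, -0.7, -9.9]
width: 10.0
clock: 7.02
eef_pos: [499.1, 38.7, 51.6]
tool_rot: [3.105, 0.006, 1.384]
force: [5.1, -1.5, -9.8]
width: 10.1
```

```bash
python3 -m crank '[[[0,-0.3,0,0,0,0],[0,-0.3,0,0,0,0],[0,-0.3,0,0,0,0]]]'
python3 -m crank '[[[0,-0.15,0,0,0,0],[0,-0.15,0,0,0,0],[0,-0.15,0,0,0,0]]]'
```

```text
clock: 7.27
eef_pos: [475.0, 43.2, 51.6]
tool_rot: [3.097, 0.006, 1.383]
force: [4.1, -1.0, -5.6]
width: 10.1
clock: 7.52
eef_pos: [460.4, 46.0, 51.5]
tool_rot: [3.096, 0.005, 1.383]
force: [3.4, -1.2, -5.0]
width: 10.5
```

```bash
python3 -m crank '[[[0,-0.12,0,0,0,0],[0,-0.12,0,0,0,0],[0,-0.12,0,0,0,0]]]'
python3 -m crank '[[[0,-0.12,0,0,0,0],[0,-0.12,0,0,0,0],[0,-0.12,0,0,0,0]]]'
```

```text
clock: 7.77
eef_pos: [449.9, 48.0, 51.5]
tool_rot: [3.094, 0.005, 1.382]
force: [3.8, -1.4, -3.3]
width: 10.4
clock: 8.02
eef_pos: [440.8, 49.7, 51.6]
tool_rot: [3.089, 0.005, 1.381]
force: [13.3, -2.5, -14.3]
width: 10.1
```

```bash
python3 -m crank '[[[0,-0.12,0,0,0,0],[0,-0.12,0,0,0,0]]]'
```

```text
clock: 8.18
eef_pos: [441.7, 49.5, 51.7]
tool_rot: [3.073, 0.005, 1.38]
force: [11.1, -2.8, -13.5]
width: 10.1
```

```bash
python3 -m crank '[[[0,0,0,0,0,0],[0,0,0,0,0,0],[0,0,0,0,0,0]]]' 0.2
python3 -m crank '[[[0,0,-0.5,0,0,0],[0,0,-1,0.3,0,0],[0,0,-1,0.3,0,0],[0,0,-1,0,0,0],[0,0,-1,0,0,0],[0,0,0,0,0,0]]]'
python3 - <<'E'
from cell import ctrl
import cv2
from h import *
p=ctrl.get_image("wrist");np.savez('pics/w3.npz',**p);cv2.imwrite('pics/w3.png',p['color'][:,:,::-1])
t=ctrl.get_image("top");np.savez('pics/t3.npz',**t)
s=ctrl.read_state();print(s['eef_pos'],s['tool_rot'],s['qpos'].round(3))
for q in("handle","drawer_front","cap_grip"):
    print(q,[(np.round(d['extent']).tolist(),round(d['conf'],2)) for d in ctrl.search_frame(q,p)][:2])
E
```

```text
clock: 8.43
eef_pos: [438.2, 50.6, 51.4]
tool_rot: [3.079, 0.005, 1.38]
force: [-1.2, 0.1, 0.5]
width: 34.1
clock: 8.93
eef_pos: [422.9, 52.8, 189.3]
tool_rot: [-3.113, 0.008, 1.381]
force: [0.9, 0.4, 0.5]
width: 34.4
[420.21689042  53.21263305 185.92226057] [-3.10809592  0.01005664  1.38171756] [-0.592  0.386  0.545  2.102 -0.285  0.761 -0.052]
handle [([486.0, 194.0, 304.0, 356.0], 0.74)]
drawer_front [([487.0, 196.0, 305.0, 355.0], 0.77)]
cap_grip [([531.0, 196.0, 78.0, 83.0], 0.7), ([565.0, 23.0, 136.0, 44.0], 0.18)]
```

View pics/w3.png

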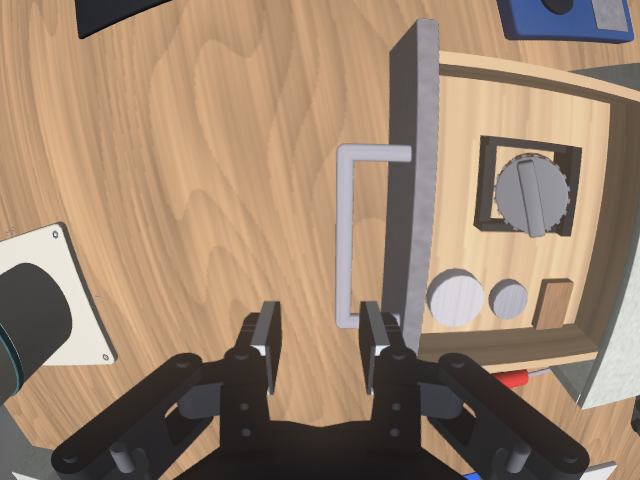

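The wrist view shows the drawer out. The bar runs (346,150)–(343,322), and the cap's wing runs (526,163)–(537,235). I'll compute the cap pose from the handle geometry and from the wing depth.

```bash
python3 - <<'E'
from h import *
import cv2
p=dict(np.load('pics/w3.npz'))
a=fish(p,347,152,112);b=fish(p,343,320,112);h=(a+b)/2;ang=np.degrees(np.arctan2(a[1]-b[1],a[0]-b[0]));print('bar',a.round(1),b.round(1),h.round(1),ang)
yaw=np.radians(-10.5);ux=np.array([np.cos(yaw),np.sin(yaw),0]);uy=np.array([-ux[1],ux[0],0]);uz=np.array([0,0,1.])
g=h+150*ux+35*uy;g[2]=132-89+72*np.cos(np.pi/6);print('pred grip',g.round(1))
ax=-.5*ux+np.sqrt(.75)*uz
# wing cloud
P=np.array([fish(p,u,v,depth=p['depth'][v,u]) for v in range(140,250) for u in range(490,585) if p['depth'][v,u]>0])
L=np.c_[(P-g)@uy,(P-g)@(np.cross(uy,ax)),(P-g)@ax]
w=L[(abs(L[:,2]-6)<4)&(np.hypot(L[:,0],L[:,1])<45)]
r=cv2.minAreaRect(w[:,:2].astype(np.float32));print('wing top in cap frame',len(w),np.median(w,0).round(1),r)
c=L[(abs(L[:,2]+22)<5)&(np.hypot(L[:,0],L[:,1])<45)];print('cap top',len(c),c.min(0).round(1),c.max(0).round(1),np.median(c[:,2]))
print(np.histogram(L[:,2],bins=np.arange(-60,20,4)))
t=dict(np.load('pics/t3.npz'));X=cloud(t)
s=X.reshape(-1,3);rel=s-h
m=(abs(rel@ux-52)<6)&(abs(rel@uy)<150)&(abs(s[:,2]-132)<6);print('panel top from top cam: x offset',np.nanmean((rel@ux)[m]),'y mean',np.nanmin((rel@uy)[m]),np.nanmax((rel@uy)[m]))
E
```

```text
bar [450.3 110.7 112. ] [425.5 -16.3 112. ] [437.9  47.2 112. ] 78.94652256435036
pred grip [591.8  54.3 105.4]
wing top in cap frame 1275 [ 0.7 -1.4  6.9] ((-0.40944862365722656, -1.3577861785888672), (14.554420471191406, 60.00706481933594), 72.6407699584961)
cap top 3311 [-35.4 -35.7 -26.8] [ 33.3  33.  -18. ] -21.11639731504319
(array([ 195,  363,  127,   55,   38,   30,    5,   24,   29, 2952,  341,
         10,    5,    6,    4,   11, 1158,  110,    0]), array([-60, -56, -52, -48, -44, -40, -36, -32, -28, -24, -20, -16, -12,
        -8,  -4,   0,   4,   8,  12,  16]))
panel top from top cam: x offset 51.76662736507331 y mean -149.77594298261673 16.053695714667548
```

The prediction and the wing cloud agree within 1.5 mm. The cap starts about 0.3 rad open (wing turned 17°). I'll orient the tool first, then translate to a standoff.

```bash
cat >> h.py <<'E'
yaw=np.radians(-10.5);ux=np.array([np.cos(yaw),np.sin(yaw),0]);uy=np.array([-ux[1],ux[0],0]);uz=np.array([0,0,1.])
AX=-.5*ux+np.sqrt(.75)*uz
G0=np.array([591.8,54.3,105.4])-.4*uy-1.4*np.cross(uy,AX)  # on the cap axis, height of grip at cap=0
def capR(q):
    x=np.cos(q)*uy+np.sin(q)*np.cross(AX,uy);return np.c_[x,np.cross(-AX,x),-AX]
E
python3 - <<'E'
from cell import ctrl
from h import *
s=ctrl.read_state();need(s,G0+80*AX,capR(.3))
E
```

```text
real grasp [421.6  53.  244.2] shift [1.15 5.33 1.87] turn [-5.33 -0.67 -2.82]
```

```bash
python3 -m crank '[[[0,0,0,-0.89,-0.11,-0.47],[0,0,0,-0.89,-0.11,-0.47],[0,0,0,-0.89,-0.11,-0.47],[0,0,0,-0.89,-0.11,-0.47],[0,0,0,-0.89,-0.11,-0.47],[0,0,0,-0.89,-0.11,-0.47],[0,0,0,0,0,0]]]' -0.05
python3 - <<'E'
from cell import ctrl
from h import *
s=ctrl.read_state();print(s['qpos'].round(2));need(s,G0+80*AX,capR(.3))
E
```

```text
clock: 9.77
eef_pos: [412.6, 34.6, 178.2]
tool_rot: [2.843, 0.134, 1.552]
force: [0.0, 0.3, 0.6]
width: 45.2
[-0.72  0.25  0.43  2.42  0.43  0.27 -0.71]
real grasp [395.1  42.6 235. ] shift [1.06 4.83 3.31] turn [-2.09  0.23 -0.9 ]
```

```bash
python3 -m crank '[[[0.17,0.85,0.4,0,0,0],[0.17,0.85,0.4,0,0,0],[0.17,0.85,0.4,0,0,0],[0.17,0.85,0.4,-0.5,0,-0.2],[0.17,0.85,0.4,-0.5,0,-0.2],[0,0,0,-0.5,0,-0.2],[0,0,0,-0.5,0,-0.2],[0,0,0,0,0,0]]]'
python3 - <<'E'
from cell import ctrl
from h import *
s=ctrl.read_state();print(s['qpos'].round(2));need(s,G0+80*AX,capR(.3))
E
```

```text
clock: 10.43
eef_pos: [523.4, 42.5, 145.9]
tool_rot: [2.776, 0.17, 1.593]
force: [-0.7, -0.4, 0.4]
width: 44.8
[-0.42  0.43  0.13  2.27  0.99  0.24 -1.21]
real grasp [501.7  51.5 201.1] shift [0.54 1.54 1.35] turn [-1.41  0.41 -0.39]
```

j7 would run out turning clockwise about tool z, so I'll use the half-turned grasp: spin +180° here, then unscrew back through the middle of j7's range.

```bash
python3 -m crank '[[[0,0,0,0,0,1],[0,0,0,0,0,1],[0,0,0,0,0,1],[0,0,0,0,0,1],[0,0,0,0,0,1],[0,0,0,0,0,1],[0,0,0,0,0,1],[0,0,0,0,0,1],[0,0,0,0,0,1],[0,0,0,0,0,1],[0,0,0,0,0,1],[0,0,0,0,0,1]]]'
python3 -m crank '[[[0,0,0,0,0,1],[0,0,0,0,0,1],[0,0,0,0,0,1],[0,0,0,0,0,1],[0,0,0,0,0,1],[0,0,0,0,0,1],[0,0,0,0,0,1],[0,0,0,0,0,1],[0,0,0,0,0,1],[0,0,0,0,0,1],[0,0,0,0,0,1],[0,0,0,0,0,1]]]'
python3 - <<'E'
from cell import ctrl
from h import *
s=ctrl.read_state();print(s['qpos'].round(2));need(s,G0+80*AX,capR(.3+np.pi))
E
```

```text
clock: 11.43
eef_pos: [516.6, 37.0, 135.6]
tool_rot: [2.884, -0.269, 0.331]
force: [-0.3, -0.0, -0.8]
width: 45.1
clock: 12.43
eef_pos: [517.1, 37.4, 137.8]
tool_rot: [-2.969, -0.286, -1.062]
force: [0.0, -1.3, 0.2]
width: 45.2
[-0.63  0.48  0.46  2.22  0.08  0.23 -2.93]
real grasp [500.   46.9 194.5] shift [ 0.32 -2.01  1.01] turn [2.23 0.11 4.22]
```

+rz drives j7 negative (now -2.93), so my sign was wrong and the original orientation was the good one. I'll spin back, moving outward as well to relieve j6.

```bash
python3 -m crank '[[[0,0,0,0,0,-1],[0,0,0,0,0,-1],[0,0,0,0,0,-1],[0,0,0,0,0,-1],[0,0,0,0,0,-1],[0,0,0,0,0,-1],[0,0,0,0,0,-1],[0,0,0,0,0,-1],[0,0,0,0,0,-1],[0,0,0,0,0,-1],[0,0,0,0,0,-1],[0,0,0,0,0,-1]]]'
python3 -m crank '[[[0,0,0,0,0,-1],[0,0,0,0,0,-1],[0,0,0,0,0,-1],[0,0,0,0,0,-1],[0,0,0,0,0,-1],[0,0,0,0,0,-1],[0,0,0,0,0,-1],[0,0,0,0,0,-1],[0,0,0,0,0,-1],[0,0,0,0,0,-1],[0,0,0,0,0,-1],[0,0,0,0,0,-1]]]'
python3 - <<'E'
from cell import ctrl
from h import *
s=ctrl.read_state();print(s['qpos'].round(2));need(s,G0+80*AX,capR(.3))
E
```

```text
clock: 13.43
eef_pos: [515.3, 40.3, 130.4]
tool_rot: [2.918, -0.217, 0.291]
force: [-0.1, 0.1, 0.2]
width: 44.3
clock: 14.43
eef_pos: [503.4, 41.4, 118.6]
tool_rot: [2.924, 0.144, 1.564]
force: [0.4, -0.6, -0.7]
width: 44.9
[-0.08  0.49 -0.29  2.19  0.85  0.46 -1.09]
real grasp [490.5  49.9 176.6] shift [0.48 2.55 0.38] turn [-2.85  0.25 -0.77]
```

```bash
python3 -m crank '[[[0.12,0.75,0,0,0,0],[0.12,0.75,0,0,0,0],[0.12,0.7,0,0,0,0],[0.1,0.3,0,-0.4,0,-0.1],[0,0,0,-0.5,0,-0.1],[0,0,0,-0.5,0,-0.1],[0,0,0,-0.5,0,-0.1],[0,0,0,-0.5,0,-0.1],[0,0,0,0,0,0]]]'
python3 - <<'E'
from cell import ctrl
from h import *
s=ctrl.read_state();print(s['qpos'].round(2));need(s,G0+80*AX,capR(.3))
E
```

```text
clock: 15.18
eef_pos: [570.9, 55.3, 122.0]
tool_rot: [2.739, 0.151, 1.614]
force: [-1.6, -0.5, -0.7]
width: 45.2
[-0.28  0.51 -0.03  2.21  1.37  0.26 -1.54]
real grasp [547.1  62.6 176.5] shift [0.01 0.3  0.13] turn [-1.02  0.17 -0.29]
```

```bash
python3 -m crank '[[[0,0.15,0.3,-0.3,0.05,-0.1],[0,0.15,0.4,-0.3,0.05,-0.1],[0,0,0.4,-0.3,0.05,-0.1],[0,0,0.3,-0.2,0,0],[0,0,0,0,0,0]]]'
python3 - <<'E'
from cell import ctrl
from h import *
s=ctrl.read_state();print(s['qpos'].round(2));need(s,G0+40*AX,capR(.3))
E
```

```text
clock: 15.6
eef_pos: [591.8, 45.7, 92.5]
tool_rot: [2.661, 0.165, 1.631]
force: [-1.3, -0.5, -0.3]
width: 45.2
[-0.16  0.6  -0.18  2.26  2.01  0.39 -2.14]
real grasp [563.6  52.7 144.9] shift [0.23 0.2  0.26] turn [-0.25  0.22 -0.07]
```

```bash
python3 -m crank '[[[0.23,0.2,0.26,-0.25,0.22,-0.07],[0,0,0,0,0,0],[0,0,0,0,0,0]]]'
python3 - <<'E'
from cell import ctrl
import cv2
from h import *
p=ctrl.get_image("wrist");np.savez('pics/w4.npz',**p);cv2.imwrite('pics/w4.png',p['color'][:,:,::-1])
s=ctrl.read_state();print(s['qpos'].round(2),s['eef_pos']);need(s,G0+3*AX,capR(.3))
P=np.array([fish(p,u,v,depth=p['depth'][v,u]) for v in range(0,480,2) for u in range(100,540,2) if p['depth'][v,u]>0])
e2=np.cross(uy,AX);L=np.c_[(P-G0)@uy,(P-G0)@e2,(P-G0)@AX]
w=L[(abs(L[:,2]-7)<4)&(np.hypot(L[:,0],L[:,1])<36)];print(len(w),np.median(w,0),cv2.minAreaRect(w[:,:2].astype(np.float32)))
E
```

```text
clock: 15.85
eef_pos: [600.0, 47.7, 85.4]
tool_rot: [2.646, 0.155, 1.643]
force: [-1.2, 1.3, -0.7]
width: 45.1
[-0.12  0.63 -0.22  2.26  2.09  0.42 -2.2 ] [600.21644896  47.66385468  85.70580286]
real grasp [571.1  53.7 137.8] shift [0.15 0.06 1.17] turn [-0.08  0.08 -0.03]
904 [ 4.35120159 -1.28832657  6.81450649] ((0.7712249755859375, -0.2992572784423828), (14.131589889526367, 58.49245071411133), 73.0081558227539)
```

View pics/w4.png

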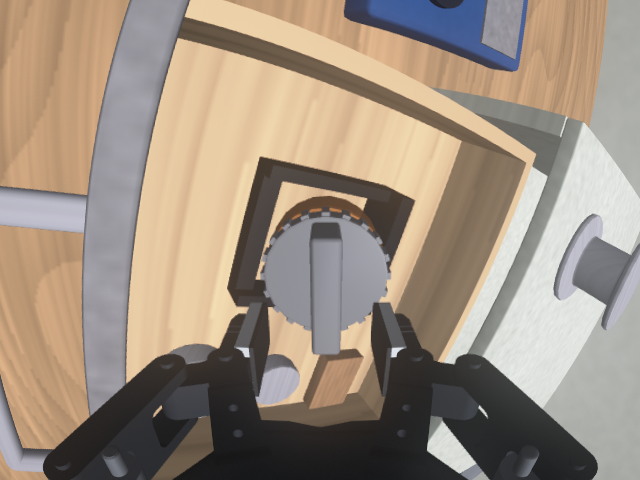

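The wing is upright at column ~325, central between the pads (250/390) and aligned. I'll descend 35 mm along the axis and grip.

```bash
python3 -m crank '[[[0.15,0.06,0.2,-0.08,0.08,0],[0,0,0.35,0,0,0],[0,0,0.35,0,0,0],[0,0,0.27,0,0,0],[0,0,0,0,0,0]]]'
python3 - <<'E'
from cell import ctrl
from h import *
s=ctrl.read_state();print(s['qpos'].round(2),s['force']);need(s,G0+3*AX,capR(.3))
E
```

```text
clock: 16.32
eef_pos: [621.1, 47.0, 55.8]
tool_rot: [2.637, 0.154, 1.644]
force: [-0.3, -0.9, -0.3]
width: 44.6
[-0.08  0.71 -0.26  2.23  2.18  0.47 -2.26] [-0.3408256  -0.91414597 -0.34312407]
real grasp [591.6  52.9 107.7] shift [ 0.07 -0.07 -0.04] turn [-0.01  0.07 -0.02]
```

```bash
python3 -m crank '[[[0.07,-0.07,0,0,0.07,0],[0,0,0,0,0,0],[0,0,0,0,0,0],[0,0,0,0,0,0],[0,0,0,0,0,0],[0,0,0,0,0,0]]]' 1
python3 -m crank '[[[0,0,0,0,0,-0.7],[0,0,0,0,0,-0.7],[0,0,0,0,0,-0.7],[0,0,-0.01,0,0,-0.7],[0,0,-0.01,0,0,-0.7],[0,0,0,0,0,0]]]'
python3 - <<'E'
from cell import ctrl
from h import *
s=ctrl.read_state();print(s['qpos'].round(2),s['force'],s['torque']);need(s,G0+4*AX,capR(.67))
E
```

```text
clock: 16.82
eef_pos: [620.8, 48.5, 56.3]
tool_rot: [2.634, 0.15, 1.648]
force: [1.9, 0.3, -0.7]
width: 12.9
clock: 17.32
eef_pos: [620.5, 48.7, 57.5]
tool_rot: [2.716, 0.323, 1.997]
force: [0.7, -0.6, -2.1]
width: 13.3
[-0.15  0.7  -0.16  2.24  2.28  0.42 -2.  ] [ 0.73627989 -0.5506767  -2.08818106] [0.00982409 0.53055878 0.00184404]
real grasp [590.8  54.2 109.3] shift [ 0.06 -0.07 -0.01] turn [0.03 0.03 0.09]
```

```bash
python3 -m crank '[[[0,0,-0.01,0,0,-0.8],[0,0,-0.01,0,0,-0.8],[0,0,-0.01,0,0,-0.8],[0,0,-0.01,0,0,-0.8],[0,0,-0.01,0,0,-0.8],[0,0,-0.01,0,0,-0.8],[0,0,-0.01,0,0,-0.8],[0,0,-0.01,0,0,-0.8]]]'
python3 - <<'E'
from cell import ctrl
from h import *
s=ctrl.read_state();print(s['qpos'].round(2),s['force'],s['torque']);need(s,G0+6*AX,capR(1.34))
E
```

```text
clock: 17.98
eef_pos: [619.9, 49.3, 59.4]
tool_rot: [3.019, 0.515, 2.713]
force: [1.7, 0.5, -0.4]
width: 13.3
[-0.28  0.69  0.03  2.24  2.5   0.34 -1.56] [ 1.71284372  0.52529117 -0.4325969 ] [ 0.21518085  0.37137379 -0.09056699]
real grasp [590.2  54.8 111.2] shift [ 0.1  -0.04 -0.  ] turn [0.01 0.05 0.17]
```

```bash
python3 -m crank '[[[0.03,0,-0.01,0,0,-0.8],[0,0,-0.01,0,0,-0.8],[0,0,-0.01,0,0,-0.8],[0,0,-0.01,0,0,-0.8],[0,0,-0.01,0,0,-0.8],[0,0,-0.01,0,0,-0.8]]]'
python3 - <<'E'
from cell import ctrl
from h import *
s=ctrl.read_state();print(s['qpos'].round(2),s['force'],s['torque']);need(s,G0+7*AX,capR(1.84))
E
```

```text
clock: 18.48
eef_pos: [619.3, 49.9, 60.8]
tool_rot: [-2.971, 0.505, -2.982]
force: [0.9, 0.8, -1.5]
width: 13.0
[-0.36  0.7   0.14  2.25  2.69  0.31 -1.26] [ 0.88152958  0.78638004 -1.54990607] [ 0.14418173  0.43876321 -0.0655316 ]
real grasp [589.5  55.4 112.5] shift [ 0.11 -0.    0.01] turn [-0.02  0.06  0.28]
```

```bash
python3 -m crank '[[[0.03,0,-0.01,0,0,-0.8],[0,0,-0.01,0,0,-0.8],[0,0,-0.01,0,0,-0.8],[0,0,-0.01,0,0,-0.8],[0,0,-0.01,0,0,-0.8],[0,0,-0.01,0,0,-0.8]]]'
python3 - <<'E'
from cell import ctrl
from h import *
s=ctrl.read_state();print(s['qpos'].round(2),s['force'],s['torque'],'about axis',s['torque']@AX);need(s,G0+8*AX,capR(2.4))
E
```

```text
clock: 18.98
eef_pos: [618.6, 50.4, 62.0]
tool_rot: [-2.739, 0.359, -2.441]
force: [0.7, -0.5, -0.3]
width: 12.8
[-0.43  0.71  0.25  2.25  2.91  0.29 -0.98] [ 0.72831224 -0.46326935 -0.27654441] [ 0.08598806  0.4532483  -0.11580244] about axis -0.10126297347058208
real grasp [588.6  55.9 113.7] shift [0.11 0.04 0.03] turn [-0.05  0.07 -0.19]
```

```bash
python3 -m crank '[[[0.03,0,-0.01,0,0,-0.8],[0,0,0,0,0,-0.8],[0,0,0,0,0,-0.6]]]'
python3 - <<'E'
from cell import ctrl
from h import *
s=ctrl.read_state();print(s['qpos'].round(2),s['force'],s['torque'],'about axis',s['torque']@AX);need(s,G0+8*AX,capR(2.4))
E
```

```text
clock: 19.23
eef_pos: [619.1, 51.3, 62.6]
tool_rot: [-2.672, 0.268, -2.229]
force: [-1.2, 0.9, 1.8]
width: 13.2
[-0.46  0.71  0.29  2.25  3.    0.29 -0.87] [-1.23963983  0.91135333  1.75568893] [ 1.42139985  0.5175268  -1.70481452] about axis -2.128055986205945
real grasp [589.   56.6 114.2] shift [0.13 0.07 0.04] turn [-0.07  0.09  1.92]
```

The torque about the axis jumped to 2.1 N m, against 0.12 N m of friction, so the cap is at its stop. I'll release, back out and verify.

```bash
python3 -m crank '[[[0,0,0,0,0,0],[0,0,0,0,0,0],[0,0,0,0,0,0],[0,0,0,0,0,0]]]' -0.05
python3 -m crank '[[[0,0,-0.4,0,0,0],[0,0,-0.6,0,0,0],[0,0,-0.8,0,0,0],[0,0,-0.8,0,0,0],[0,0,-0.6,0,0,0],[0,0,0,0,0,0]]]'
python3 - <<'E'
from cell import ctrl
import cv2
from h import *
p=ctrl.get_image("wrist");np.savez('pics/w5.npz',**p);cv2.imwrite('pics/w5.png',p['color'][:,:,::-1])
s=ctrl.read_state();print(s['qpos'].round(2),s['eef_pos'])
P=np.array([fish(p,u,v,depth=p['depth'][v,u]) for v in range(0,480,2) for u in range(60,580,2) if p['depth'][v,u]>0])
e2=np.cross(uy,AX);L=np.c_[(P-G0)@uy,(P-G0)@e2,(P-G0)@AX]
w=L[(abs(L[:,2]-12)<5)&(np.hypot(L[:,0],L[:,1])<36)];print(len(w),np.median(w,0),cv2.minAreaRect(w[:,:2].astype(np.float32)))
print('panel',[(fish(p,u,v,z=132)).round(1) for u,v in ()])
E
```

```text
clock: 19.57
eef_pos: [618.1, 51.6, 61.9]
tool_rot: [-2.676, 0.27, -2.234]
force: [-0.2, 0.3, -0.8]
width: 44.8
clock: 20.07
eef_pos: [582.2, 57.3, 123.6]
tool_rot: [-2.673, 0.272, -2.237]
force: [0.2, 0.4, -0.0]
width: 44.9
[-0.42  0.54  0.17  2.31  2.43  0.23 -0.3 ] [582.71033652  57.30042152 122.92631435]
644 [-2.98667983 -0.62159122 12.31746459] ((-0.7116985321044922, 1.1787662506103516), (59.210357666015625, 14.456873893737793), 42.4817008972168)
panel []
```

View pics/w5.png

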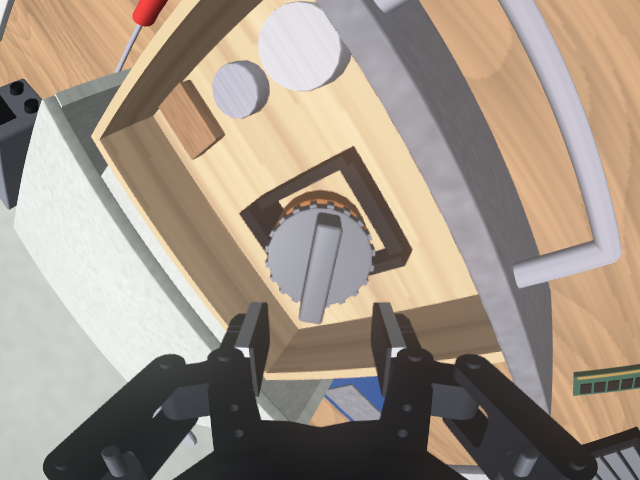

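The wing lies at -42.5° in this frame, which is 137.5° = 2.40 rad, the cap's stop. I'll back off further, then check the drawer and the other objects.

```bash
python3 -m crank '[[[0,0,-0.7,0,0,0],[0,0,-0.7,0,0,0],[0,0,-0.7,0,0,0],[0,0,-0.7,0,0,0],[0,0,0,0,0,0],[0,0,0,0,0,0]]]'
python3 - <<'E'
from cell import ctrl
import cv2
from h import *
A=dict(np.load('pics/top0.npz'));B=dict(np.load('pics/t3.npz'));t=ctrl.get_image('top');S=ctrl.get_image('scene')
F=np.array([671.2,4.2,0])
for n,p in(('start',A),('pulled',B),('now',t),('now scene',S)):
    s=cloud(p).reshape(-1,3);r=s-F;m=(abs(s[:,2]-132)<5)&(abs(r@uy)<148)&((r@ux)<-8)&((r@ux)>-230)
    h=np.histogram((r@ux)[m],bins=np.arange(-230,-5,5));i=h[0].argmax();print(n,h[1][i],h[0][max(0,i-2):i+4],np.median((r@ux)[m&(abs(r@ux-h[1][i]-2)<12)]))
print(ctrl.read_state()['eef_pos'],ctrl.read_state()['force'])
for o in("bottle","spool","meter","screwdriver","mouse","ram","phone","mainboard"):
    a=ctrl.search_frame(o,t);print(o,a[0]['extent'] if a else None)
cv2.imwrite('pics/end.png',cv2.resize(np.hstack([t['color'],S['color']]),(800,300))[:,:,::-1])
d=np.abs(t['color'].astype(int)-A['color']).max(2)>50;print('changed bbox cols/rows',[np.percentile(x,[0.5,99.5]) for x in np.nonzero(d)])
E
```

```text
clock: 20.62
eef_pos: [550.1, 61.7, 181.3]
tool_rot: [-2.669, 0.27, -2.239]
force: [0.0, 0.4, -0.1]
width: 45.0
start -30 [ 40 203 206 156   0   0] -28.65424708749525
pulled -195 [  0   0 114 114 113   9] -187.85380547643086
now -185 [100 146 156  55   0   0] -185.51765949620201
now scene -180 [102 144 221  39   0   0] -179.834581987402
[549.89257589  61.50511693 180.59541859] [-0.78756692  1.12766575 -1.81075746]
bottle [420.1, 206.1, 23.4, 27.2]
spool [252.2, 141.6, 24.6, 29.3]
meter [202.6, 175.1, 29.0, 61.9]
screwdriver [362.1, 197.3, 11.2, 62.7]
mouse [400.2, 309.2, 22.2, 39.8]
ram [166.4, 260.1, 24.3, 46.5]
phone [162.9, 329.1, 18.3, 41.3]
mainboard [497.7, 278.6, 81.2, 81.6]
changed bbox cols/rows [array([184., 479.]), array([  2., 329.])]
```

View pics/end.png

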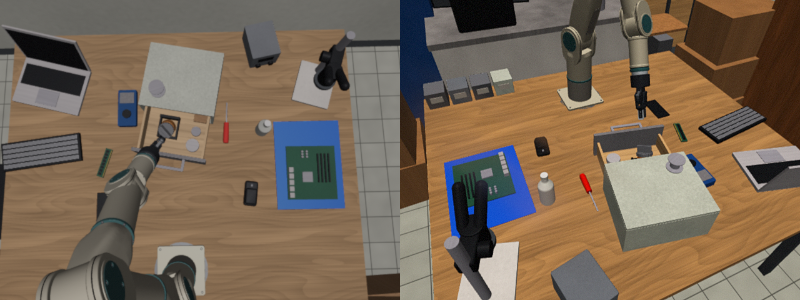

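The panel centre reads -187.9 after the pull and -185.5 now. Different parts of the panel are visible in each, so I'll compare a common stretch.

```bash
python3 - <<'E'
from cell import ctrl
from h import *
B=dict(np.load('pics/t3.npz'));F=np.array([671.2,4.2,0])
ts=[ctrl.get_image('top') for _ in range(4)]
for lo,hi in((-145,-100),(-100,-60),(-60,-20)):
    for n,p in [('pulled',B)]+[('now',t) for t in ts]:
        s=cloud(p).reshape(-1,3);r=s-F;x=r@ux;y=r@uy
        m=(abs(s[:,2]-132)<4)&(y>lo)&(y<hi)&(x<-165)&(x>-215)
        print(lo,n,m.sum(),x[m].mean().round(2),np.percentile(x[m],[3,97]).round(1))
# handle bar, image shift by template
import cv2
a=cv2.cvtColor(B['color'],6);b=cv2.cvtColor(ts[0]['color'],6)
for (r0,r1,c0,c1) in((255,275,300,345),(225,262,318,342)):
    sh=cv2.phaseCorrelate(a[r0:r1,c0:c1].astype(np.float32),b[r0:r1,c0:c1].astype(np.float32));print(sh)
E
```

```text
-145 pulled 89 -187.41 [-194.2 -180.6]
-145 now 92 -186.1 [-193.  -179.2]
-145 now 84 -186.14 [-192.9 -179.4]
-145 now 90 -186.1 [-192.7 -179.5]
-145 now 96 -186.09 [-192.9 -179.1]
-100 pulled 82 -187.15 [-194.2 -180.2]
-100 now 76 -185.76 [-192.8 -179. ]
-100 now 83 -185.88 [-192.6 -178.7]
-100 now 74 -185.47 [-191.9 -179.2]
-100 now 73 -185.59 [-192.6 -178.8]
-60 pulled 75 -186.89 [-193.5 -180.1]
-60 now 78 -186.05 [-192.4 -179.6]
-60 now 71 -186.15 [-192.7 -178.9]
-60 now 77 -185.97 [-192.8 -178.8]
-60 now 75 -186.01 [-192.7 -179.2]
((0.645226823955646, -0.8350916127083536), 0.8687977986865574)
((-0.047125305715171706, -0.26635317367735567), 0.9476366003354391)
```

The drawer moved in by only about 1.3 mm while the cap was turned, so it is at roughly 179 of 180 mm. Re-gripping the handle would risk more than it gains. The arm is clear of everything, so I'm handing in.

```bash
python3 -c "
from cell import ctrl
s=ctrl.read_state();print(s['clock'],s['force'],s['width']);print(ctrl.finish_job())"
```

```text
21.3167 [0.07093509 0.66055765 0.58132274] 44.53982271769245
the job is handed in; nothing more can be done
None
```

I pulled the drawer out to its stop by the handle, then unscrewed the jar's cap anticlockwise to its stop. The cap is still on the jar and the drawer is still out. I handed in at 21.3 s with the gripper open and clear of everything.

**What the last checks showed:**
- **Cap:** depth from the wrist camera puts the wing at 137.5° (2.40 rad), which is the full turn. The torque also jumped to about 2.1 N m there, against 0.12 N m of friction. The cap had risen about 6.3 mm; 7.2 mm would be expected.
- **Drawer:** it reached its stop during the pull; the force rose to about 13 N and the handle stopped moving. Turning the cap then pushed it back in by about 1.3 mm, so it is at about 179 of 180 mm. I left it there because gripping the handle again seemed the greater risk.
- **Other things on the bench:** the detector still finds bottle, spool, meter, screwdriver, mouse, ram and mainboard. Bottle and spool are where they were at the start; I had no starting positions to compare for the rest, though nothing looks moved in the pictures. The arm partly hides the phone, so that one is not fully confirmed.

**What did not go as expected:**
- **Tool point:** the reported TCP lies about 41 mm beyond the real finger ends. My first grip on the handle closed on air, touching nothing. I corrected for this from the wrist depth.
- **Wrong turn:** I spun the wrist the wrong way once and turned it back, which only cost time.

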